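# Move the test specimens to the test rack in reverse order

## Robot

A 6-joint arm with a two-finger parallel gripper is mounted at the origin on a cart in front of the work surface, level with it; the furniture and walls round the work are solid. World frame = base frame: x ahead of the robot, y to its left, z up, the work surface at z = 0. Lengths are in m, angles in rad, forces in N, time in s.
With the tool pointing down it reaches from about 0.35 to 0.95 m from the base axis. Payload 17.4 kg.
Tool frame: the origin (TCP) lies at the very end of the fingers, on their centre line; the grasp point (between the pads) lies 19 mm behind it; z points along the fingers, y is the line along which they close (so a half turn about z gives the same grasp; the last joint's range is limited). The gripper opens to 93 mm and grips with 3 to 60 N. Pads are 15 mm wide; open, the fingers measure 128 mm over their backs; the gripper's body (75 mm by 188 mm) begins 65 mm behind the grasp point.
Start: joints at [-1.269, 0.116, 1.442, -0, 1.584, -0.038], TCP at [0.225, -0.636, 0.219] pointing down, gripper open.
Joint ranges: [-2.83, 2.83], [-0.83, 2.19], [0.07, 2.5], [-1.14, 4.28], [0.01, 3], [-2.97, 2.97]. Speed limits (rad/s): [1.89, 1.89, 2.22, 3.14, 3.14, 3.14].

## Interface

Orientations are given as a rotation vector (axis times angle).
In Python, from rig import readout, viewer, r gives the robot as it stands. The module is installed in compiled form; this text tells all that it offers.
- The arm moves only by the tool play_rows, never from a script. Its argument "plan" is a list that holds one entry, the list of rows, each a list of 7 numbers: the shift along the tool's x, y, z in m, then the turn, a rotation vector about the tool's x, y, z in degrees, then the finger opening in m, from 0 to 0.093. A call has exactly 10 rows; each row is the pose to reach, as a shift and turn from the pose commanded when the call began, along the tool's axes at that moment; what a row does not reach only later rows make up. A row lasts 1/8 s, in which the tool goes at most 62.5 mm and 10.7 degrees, less where a joint would pass 70% of its speed; a pose out of reach is approached as far as the arm can. A call with a gripper value outside its range is refused whole. The fingers move at their own pace and stop on an object; "force" is the grip in N (left out, the last holds). Time passes only in rows, so rows that repeat a pose let the fingers close, or fill a call up. It gives the time, the measured TCP pose, the force, the opening and the grip force at its end, in the units of the state.
- readout.get_obs(): the state, without advancing time (a new reading comes with each control period).
- viewer.capture(name): name is "scene" or "top"; returns a dict with "color" (400x640x3 uint8, red, green, blue), "z_map" (400x640 float32, m along the optical axis (not along the pixel's ray), 0 where there is no reading), "fx", "fy", "cx", "cy" (pixels), "position" and "rotation" of the camera in the world. Camera axes: x right, y down, z forward; pixel columns grow to the right and rows downward; lengths in m; the calibration is good to about 2 mm. A picture is of the moment at which its call begins.
- r.sign_off(): hands the job in; it is judged then, once.
The state is a dict: "time_s": time; "joints": joint angles; "joint_vel": joint speeds; "tau": joint torques, N m; "position": TCP position; "eef_rot": TCP orientation; "force": force on the tool from outside, world axes, zero at the start; "ft_torque": the same for the moment, N m; "width": finger opening in m; "grasp_force": force on a finger pad.
Only numpy, scipy, OpenCV 4.12 (cv2) and the standard library are available. Lean on these libraries where they do the work, as an engineer would, in place of code of your own. Each camera call takes 0.05 s, during which the arm holds its last target. There are 200 camera calls.

## Task

Four cast test specimens of different shapes stand in a row in the black dishes of the grey curing rack. Move them all to the empty metal test rack, one to a pocket, in the reverse order: seen from the robot, the leftmost in the curing rack goes into the rightmost pocket of the test rack, the second from the left into the second from the right, and so on. Keep them upright, stand each in the middle of its pocket, let go, and leave the glass beaker where it is.

Things in the scene. Friction and masses are not known exactly. Their poses are not given: they have to be found in the camera images.
- cube: test cube 40x40x40 mm, about 0.15 kg, plain grey cast concrete, loose, standing upright in a dish of the curing rack. Origin: centre of its underside (9 mm above the bench at the start); z up. x and y square to its side faces, each within 0.25 rad of the dish's axes
- cylinder: stout upright test cylinder, diameter 36 mm, 50 mm high, about 0.11 kg, plain greyish cast concrete, loose, standing upright in a dish of the curing rack. Origin: centre of its underside (9 mm above the bench at the start); z up. 
- core: slim upright drilled core, the tallest specimen, diameter 26 mm, 64 mm high, about 0.085 kg, plain grey cast concrete, loose, standing upright in a dish of the curing rack. Origin: centre of its underside (9 mm above the bench at the start); z up. 
- slab: upright slab, 22 mm thick along its x axis, 44 mm wide along its y axis, 42 mm high, about 0.095 kg, plain grey cast concrete, loose, standing upright in a dish of the curing rack. Origin: centre of its underside (9 mm above the bench at the start); z up. Its y axis lies along the row, within 0.25 rad of the dish's y axis
- dish_a: dish that holds the cube at the start: one of four alike fixed square black dishes, 62 mm outside, 56 mm inside, floor 3 mm, rim 8 mm high, in a row at 70 mm pitch on the curing rack. It never moves, so it keeps its specimen's place in the row. Origin: centre of its underside, 6 mm above the bench; y along the row to the robot's left, x across it, away
- dish_b: dish that holds the cylinder at the start: one of four alike fixed square black dishes, 62 mm outside, 56 mm inside, floor 3 mm, rim 8 mm high, in a row at 70 mm pitch on the curing rack. It never moves, so it keeps its specimen's place in the row. Origin: centre of its underside, 6 mm above the bench; y along the row to the robot's left, x across it, away
- dish_c: dish that holds the core at the start: one of four alike fixed square black dishes, 62 mm outside, 56 mm inside, floor 3 mm, rim 8 mm high, in a row at 70 mm pitch on the curing rack. It never moves, so it keeps its specimen's place in the row. Origin: centre of its underside, 6 mm above the bench; y along the row to the robot's left, x across it, away
- dish_d: dish that holds the slab at the start: one of four alike fixed square black dishes, 62 mm outside, 56 mm inside, floor 3 mm, rim 8 mm high, in a row at 70 mm pitch on the curing rack. It never moves, so it keeps its specimen's place in the row. Origin: centre of its underside, 6 mm above the bench; y along the row to the robot's left, x across it, away
- curing_rack: grey plastic base plate 80x306x6 mm fixed to the bench, with the four black dishes on it at y = 105, 35, -35, -105 mm (left to right) in shuffled order. Origin: centre of its underside; y along the row to the robot's left, x across it, away
- test_rack: empty metal tray 78x306 mm (dark steel floor) fixed to the bench, left or right of the curing rack; light ribs 4 mm thick, top 12 mm above the bench, part it into a row of four pockets 66x66 mm inside. Origin: centre of its underside; y along the row to the robot's left, x across it, away; pocket centres at x = 0 and y = 105, 35, -35, -105 mm (left to right), pocket floor at z = 6 mm
- beaker: glass beaker, 54 mm across (60 mm with the spout), 70 mm high, standing loose behind the racks in the middle of the bench; a bystander to leave alone. Origin: about the centre of its underside

How it is judged:
At the end, for the whole second after the job is handed in: The four specimens stand on the pocket floors of the test rack, one in each, released, at rest, upright within 0.1 rad, within 15 mm of the pocket centre along and across the row, in the reverse of the left-to-right order of their dishes (x of cube in the frame of test_rack between -0.015 and 0.015 m and z of cube in the frame of test_rack between 0.003 and 0.009 m and angle between each of cube, cylinder, core, slab's own z axis and vertical below 0.1 rad and linear speed of each of cube, cylinder, core, slab below 0.02 m/s and x of cylinder in the frame of test_rack between -0.015 and 0.015 m and z of cylinder in the frame of test_rack between 0.003 and 0.009 m and x of core in the frame of test_rack between -0.015 and 0.015 m and z of core in the frame of test_rack between 0.003 and 0.009 m and x of slab in the frame of test_rack between -0.015 and 0.015 m and z of slab in the frame of test_rack between 0.003 and 0.009 m and ((y of dish_a in the frame of curing_rack between 0.095 and 0.115 m and y of cube in the frame of test_rack between -0.12 and -0.09 m) or (y of dish_a in the frame of curing_rack between 0.025 and 0.045 m and y of cube in the frame of test_rack between -0.05 and -0.02 m) or (y of dish_a in the frame of curing_rack between -0.045 and -0.025 m and y of cube in the frame of test_rack between 0.02 and 0.05 m) or (y of dish_a in the frame of curing_rack between -0.115 and -0.095 m and y of cube in the frame of test_rack between 0.09 and 0.12 m)) and ((y of dish_b in the frame of curing_rack between 0.095 and 0.115 m and y of cylinder in the frame of test_rack between -0.12 and -0.09 m) or (y of dish_b in the frame of curing_rack between 0.025 and 0.045 m and y of cylinder in the frame of test_rack between -0.05 and -0.02 m) or (y of dish_b in the frame of curing_rack between -0.045 and -0.025 m and y of cylinder in the frame of test_rack between 0.02 and 0.05 m) or (y of dish_b in the frame of curing_rack between -0.115 and -0.095 m and y of cylinder in the frame of test_rack between 0.09 and 0.12 m)) and ((y of dish_c in the frame of curing_rack between 0.095 and 0.115 m and y of core in the frame of test_rack between -0.12 and -0.09 m) or (y of dish_c in the frame of curing_rack between 0.025 and 0.045 m and y of core in the frame of test_rack between -0.05 and -0.02 m) or (y of dish_c in the frame of curing_rack between -0.045 and -0.025 m and y of core in the frame of test_rack between 0.02 and 0.05 m) or (y of dish_c in the frame of curing_rack between -0.115 and -0.095 m and y of core in the frame of test_rack between 0.09 and 0.12 m)) and ((y of dish_d in the frame of curing_rack between 0.095 and 0.115 m and y of slab in the frame of test_rack between -0.12 and -0.09 m) or (y of dish_d in the frame of curing_rack between 0.025 and 0.045 m and y of slab in the frame of test_rack between -0.05 and -0.02 m) or (y of dish_d in the frame of curing_rack between -0.045 and -0.025 m and y of slab in the frame of test_rack between 0.02 and 0.05 m) or (y of dish_d in the frame of curing_rack between -0.115 and -0.095 m and y of slab in the frame of test_rack between 0.09 and 0.12 m))); the robot touches nothing.
It fails at once if the cube is tipped over (more than 0.7 rad) (angle between cube's own z axis and vertical above 0.7 rad).
It fails at once if the cylinder is tipped over (more than 0.7 rad) (angle between cylinder's own z axis and vertical above 0.7 rad).
It fails at once if the core is tipped over (more than 0.7 rad) (angle between core's own z axis and vertical above 0.7 rad).
It fails at once if the slab is tipped over (more than 0.7 rad) (angle between slab's own z axis and vertical above 0.7 rad).
It fails at once if the glass beaker is shifted by more than 30 mm (distance of beaker from where it was at the start of the episode above 0.03 m).
It also fails if it takes over 99 s, if anything falls off the work surface, if the arm or the gripper's body presses on something with over 40 N, if the wrist force passes 120 N, or if a joint passes its speed limit or range.

## Working session

There is one attempt and no reset: what is moved stays moved. The work goes in short steps, Python scripts to look and compute and a tool call to move; the robot and the scene stay as the last step left them, time stands still between calls to the robot, and variables do not carry over. Pictures are saved under pics/ and viewed, at most 14 in all, crops included, and the job is handed in when it is done.

Besides the shell and the picture viewer there is one more tool, called after "Request:" by a JSON object that holds its "op" and its "data". play_rows: Moves the arm, as the interface text tells. Its arguments: {"type":"object","properties":{"plan":{"type":"array","items":{"type":"array","items":{"type":"array","items":{"type":"number"}}}},"force":{"type":"number"}},"required":["plan"]}

```bash
mkdir -p pics; python3 - <<'E'
from rig import readout, viewer
import cv2,numpy as np
o=readout.get_obs(); print({k:np.round(v,4) for k,v in o.items()})
for n in("top","scene"):
    c=viewer.capture(n); cv2.imwrite(f"pics/{n}0.png",c["color"][:,:,::-1]); np.savez(f"{n}0.npz",**c)
    print(n,c["fx"],c["cx"],c["cy"],c["position"],np.round(c["rotation"],4).tolist(),(c["z_map"]>0).mean())
E
```

```text
{'time_s': np.float64(0.0), 'joints': array([-1.2688,  0.1165,  1.4423, -0.    ,  1.584 , -0.0378]), 'joint_vel': array([-0.0009, -0.0008,  0.0002, -0.0006, -0.0005, -0.0012]), 'tau': array([-3.10000e-03, -7.21274e+01, -6.22609e+01,  7.78000e-02,
        2.39000e-02, -0.00000e+00]), 'position': array([ 0.2249, -0.6362,  0.2179]), 'eef_rot': array([-3.0953e+00, -5.3100e-01,  3.0000e-04]), 'force': array([-1.1852,  0.4463,  0.2311]), 'ft_torque': array([-0.0282, -0.0215,  0.0095]), 'grasp_force': np.float64(0.0), 'width': np.float64(0.093)}
top 435.60007561690134 320.65024797054417 205.69417667813352 [ 0.40395168 -0.04254085  1.09770836] [-2.1421, 2.1373, -0.2141] 0.99603515625
scene 475.2844525173148 315.3966916966214 192.3800305726231 [0.02351871 0.68036323 0.79711024] [-0.8223, 2.4655, -1.1742] 0.9961796875
```

View pics/top0.png

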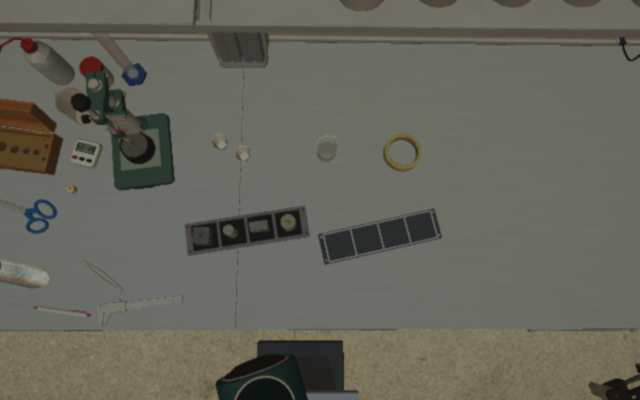

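View pics/scene0.png

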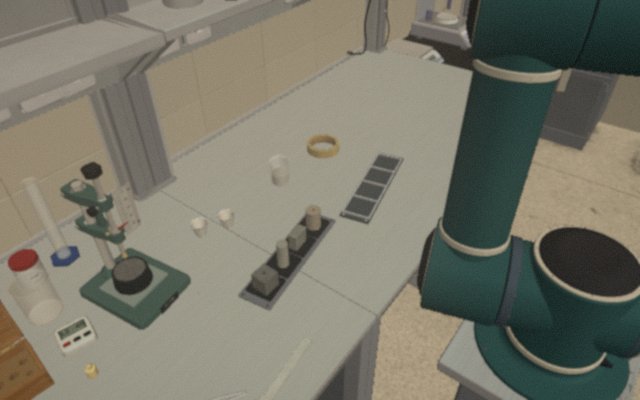

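The top view shows the curing rack on the left (centre about 247,230). From left to right it holds the cube (203,235), core (230,231), slab (260,225) and cylinder (288,221). The empty test rack is at about (380,236) and the beaker at (327,148). The scene view shows the same order. Next I'll measure positions.

```bash
cat > h.py <<'E'
import cv2,numpy as np
from scipy.spatial.transform import Rotation as R
def rot(c):
    r=np.asarray(c["rotation"]); return r if r.shape==(3,3) else R.from_rotvec(r).as_matrix()
def ray(c,uv,z):
    uv=np.atleast_2d(np.asarray(uv,float)); p=np.asarray(c["position"])
    d=np.c_[(uv[:,0]-c["cx"])/c["fx"],(uv[:,1]-c["cy"])/c["fy"],np.ones(len(uv))]@rot(c).T
    return p+d*((z-p[2])/d[:,2])[:,None]
def cloud(c):
    v,u=np.mgrid[:400,:640]; d=np.stack([(u-c["cx"])/c["fx"],(v-c["cy"])/c["fy"],np.ones_like(u)],-1)
    return (d*c["z_map"][...,None])@rot(c).T+np.asarray(c["position"])
E
python3 - <<'E'
from h import *
for n in("top","scene"):
    c=dict(np.load(n+"0.npz")); P=cloud(c)
    b=P[np.abs(P[...,2])<.01]; print(n,"bench",b[:,2].mean().round(4),b[:,2].std().round(4))
    m=((P[...,2]>.03)&(P[...,2]<.09)&(P[...,0]>.25)&(P[...,0]<.6)&(abs(P[...,1])<.32)).astype(np.uint8)
    k,l,s,ce=cv2.connectedComponentsWithStats(m)
    for i in range(1,k):
        if s[i,4]<15: continue
        q=P[l==i]; zt=np.percentile(q[:,2],90); t=(l==i)&(P[...,2]>zt-.008)
        uv=np.argwhere(t)[:,::-1]; w=ray(c,uv,zt)
        r=cv2.minAreaRect((w[:,:2]*1000).astype(np.float32))
        print(ce[i].round(),s[i,4],"zt",zt.round(4),"mean",w.mean(0).round(4),"rect",np.round(r[0],1),np.round(r[1],1),round(r[2],1))
c=np.load("top0.npz"); im=c["color"][195:275,175:455,::-1]
cv2.imwrite("pics/crop.png",cv2.resize(im,(784,224),interpolation=cv2.INTER_CUBIC)*1)
E
```

```text
top bench -0.0002 0.0026
[288. 221.] 194 zt 0.0605 mean [0.5516 0.0131 0.0605] rect [551.1  14. ] [34.  33.6] 0.6
[258. 225.] 186 zt 0.0528 mean [0.5424 0.0842 0.0528] rect [542.6  84.3] [22.1 43.9] 7.4
[229. 230.] 128 zt 0.0743 mean [0.5289 0.1514 0.0743] rect [529.5 151.5] [23.9 23.4] 2.0
[201. 235.] 315 zt 0.0508 mean [0.5179 0.2214 0.0508] rect [517.9 221.3] [38.5 41.1] 0.2
scene bench 0.001 0.0024
[313. 215.] 255 zt 0.0605 mean [0.5498 0.0167 0.0605] rect [549.5  16.4] [33.2 43.2] 38.2
[297. 234.] 243 zt 0.0527 mean [0.5409 0.0891 0.0527] rect [540.9  88.9] [25.5 50.1] 7.3
[282. 250.] 245 zt 0.0743 mean [0.5274 0.1558 0.0743] rect [526.7 156.6] [23.7 30.6] 40.0
[264. 276.] 442 zt 0.0509 mean [0.5167 0.2257 0.0509] rect [516.6 225.4] [43. 45.] 88.7
```

View pics/crop.png

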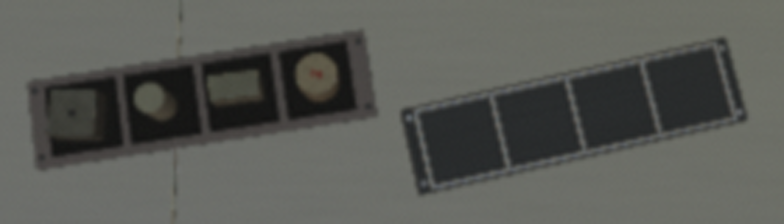

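```bash
python3 - <<'E'
from h import *
c=dict(np.load("top0.npz")); g=cv2.cvtColor(c["color"],cv2.COLOR_RGB2GRAY)
print("bench",np.median(g[150:300,310:450]),"floor",g[243,340],g[228,405])
roi=np.zeros_like(g); roi[195:275,314:455]=1
for thr in (60,70,80):
    m=((g<thr)&(roi>0)).astype(np.uint8)
    k,l,s,ce=cv2.connectedComponentsWithStats(m,connectivity=4)
    big=[i for i in range(1,k) if s[i,4]>250]
    for i in big:
        w=ray(c,np.argwhere(l==i)[:,::-1],.006); r=cv2.minAreaRect((w[:,:2]*1000).astype(np.float32))
        print(thr,s[i,4],w.mean(0)[:2].round(4),np.round(r[0],1),np.round(r[1],1),round(r[2],1))
    mm=cv2.morphologyEx(m,cv2.MORPH_CLOSE,np.ones((5,5)))
    w=ray(c,np.argwhere(mm>0)[:,::-1],.006); r=cv2.minAreaRect((w[:,:2]*1000).astype(np.float32)); print("all",w.mean(0)[:2].round(4),np.round(r[0],1),np.round(r[1],1),round(r[2],1))
# cube edge orientation
from rig import readout
E
```

```text
bench 109.0 floor 42 55
60 617 [ 0.5453 -0.3212] [ 545.6 -321.2] [63.6 63.1] 13.0
60 620 [ 0.5298 -0.2529] [ 530.  -253.1] [63.4 62.5] 12.7
60 630 [ 0.5144 -0.1843] [ 514.6 -184.4] [63.4 63.3] 13.0
60 641 [ 0.4988 -0.1157] [ 498.9 -115.8] [63.6 63.3] 12.7
all [ 0.5215 -0.2153] [ 522.  -217.2] [ 74.5 302.4] 12.8
70 659 [ 0.5458 -0.3211] [ 546.  -321.1] [65.6 65.5] 12.8
70 662 [ 0.5301 -0.2526] [ 530.4 -252.5] [65.5 65.4] 12.9
70 669 [ 0.5145 -0.184 ] [ 514.6 -184. ] [64.8 65.5] 13.0
70 677 [ 0.499  -0.1154] [ 499.3 -115.4] [65.3 65.7] 13.0
all [ 0.5218 -0.2158] [ 522.  -217.1] [ 75.6 303.8] 12.8
80 681 [ 0.5459 -0.3209] [ 546.1 -320.9] [66.8 66.6] 12.7
80 689 [ 0.5303 -0.2523] [ 530.5 -252.4] [66.6 66.4] 12.7
80 693 [ 0.5147 -0.1836] [ 514.9 -183.6] [66.7 66.2] 12.8
80 708 [ 0.4992 -0.1152] [ 499.4 -115.2] [66.8 66.6] 12.7
all [ 0.5196 -0.2164] [ 521.6 -217.1] [ 78.3 306.3] 12.6
```

```bash
cat >> h.py <<'E'
def go(x,y,z,yaw):
    from rig import readout
    o=readout.get_obs(); M=R.from_rotvec(o["eef_rot"]).as_matrix()
    T=np.array([[np.sin(np.radians(yaw)),np.cos(np.radians(yaw)),0],[-np.cos(np.radians(yaw)),np.sin(np.radians(yaw)),0],[0,0,-1]]).T
    T=np.c_[[np.sin(np.radians(yaw)),-np.cos(np.radians(yaw)),0],[np.cos(np.radians(yaw)),np.sin(np.radians(yaw)),0],[0,0,-1]]
    print("shift",np.round(M.T@(np.array([x,y,z])-o["position"]),4),"turn",np.round(np.degrees(R.from_matrix(M.T@T).as_rotvec()),2),
      "| at",np.round(o["position"],4),"j",np.round(o["joints"],2),"w",round(float(o["width"]),4),"f",round(float(o["grasp_force"]),1))
E
sed -i '/T=np.array(\[\[/d' h.py
python3 -c "
from h import *
M=R.from_rotvec([-3.0953,-.531,0]).as_matrix();print(M.round(3))
go(.5179,.2213,.15,0)"
```

```text
[[ 0.943  0.333 -0.   ]
 [ 0.333 -0.943  0.001]
 [ 0.    -0.001 -1.   ]]Traceback (most recent call last):
  File "<string>", line 4, in <module>
    go(.5179,.2213,.15,0)
    ~~^^^^^^^^^^^^^^^^^^^
  File "h.py", line 16, in go
    print("shift",np.round(M.T@(np.array([x,y,z])-o["position"]),4),"turn",np.round(np.degrees(R.from_matrix(M.T@T).as_rotvec()),2),
                                                                                               ~~~~~~~~~~~~~^^^^^^^
  File "scipy/spatial/transform/_rotation.pyx", line 1143, in scipy.spatial.transform._rotation.Rotation.from_matrix
ValueError: Non-positive determinant (left-handed or null coordinate frame) in rotation matrix 0: [[-3.33304308e-01  9.42819303e-01 -2.00561546e-05]
 [ 9.42818785e-01  3.33304147e-01  1.04125793e-03]
 [-9.88402875e-04 -3.28146434e-04  9.99999458e-01]].
```

```bash
sed -i 's/T=np.c_\[\[np.sin(np.radians(yaw)),-np.cos/T=np.c_[[-np.sin(np.radians(yaw)),np.cos/' h.py
python3 -c "
from h import *
go(.5179,.2213,.15,0)"
```

```text
shift [ 0.5621 -0.7108  0.0687] turn [-5.000e-02 -4.000e-02 -7.053e+01] | at [ 0.2249 -0.6362  0.218 ] j [-1.27  0.12  1.44 -0.    1.58 -0.04] w 0.0931 f 0.0
```

Request:
{"op": "play_rows", "data": {"plan": [[[0.04,-0.05,0.0,0,0,-5,0.093],[0.08,-0.1,0,0,0,-10,0.093],[0.12,-0.15,0,0,0,-15,0.093],[0.16,-0.2,0,0,0,-20,0.093],[0.2,-0.25,0,0,0,-25,0.093],[0.24,-0.3,0,0,0,-30,0.093],[0.28,-0.35,0,0,0,-35,0.093],[0.32,-0.4,0,0,0,-40,0.093],[0.355,-0.45,0,0,0,-45,0.093],[0.38,-0.48,0,0,0,-48,0.093]]], "force": 25}}

```text
time_s: 1.35
position: [0.4233, -0.0549, 0.2187]
eef_rot: [2.61, 1.749, 0.001]
force: [0.8, 0.4, 1.1]
width: 0.0928
grasp_force: 0.0
```

```bash
python3 -c "
from h import *
go(.5179,.2213,.15,0)"
```

```text
shift [ 0.2914 -0.0176  0.0687] turn [  0.03  -0.   -22.35] | at [ 0.4233 -0.0549  0.2187] j [-0.19 -0.45  1.94  0.    1.65  0.2 ] w 0.0928 f 0.0
```

Request:
{"op": "play_rows", "data": {"plan": [[[0.04,-0.002,0.01,0,0,-3,0.09],[0.08,-0.005,0.02,0,0,-6,0.09],[0.12,-0.007,0.03,0,0,-9,0.09],[0.16,-0.01,0.04,0,0,-12,0.09],[0.2,-0.012,0.05,0,0,-15.5,0.09],[0.24,-0.0145,0.057,0,0,-18.5,0.09],[0.275,-0.0165,0.065,0,0,-21,0.09],[0.2914,-0.0176,0.0687,0,0,-22.35,0.09],[0.2914,-0.0176,0.0687,0,0,-22.35,0.09],[0.2914,-0.0176,0.0687,0,0,-22.35,0.09]]]}}

```text
time_s: 2.6
position: [0.5186, 0.2178, 0.1503]
eef_rot: [2.226, 2.216, 0.0]
force: [0.0, 0.3, -0.2]
width: 0.0901
grasp_force: 0.0
```

```bash
python3 -c "
from h import *
go(.5179,.2213,.019,0)
from rig import viewer
c=viewer.capture('top'); cv2.imwrite('pics/a.png',cv2.resize(c['color'][180:290,160:360,::-1],(800,440)))
"
```

```text
shift [ 0.0035 -0.0007  0.1313] turn [ 0.01  0.01 -0.25] | at [0.5186 0.2178 0.1503] j [ 0.35 -0.1   1.77 -0.    1.47  0.36] w 0.0901 f 0.0
```

View pics/a.png

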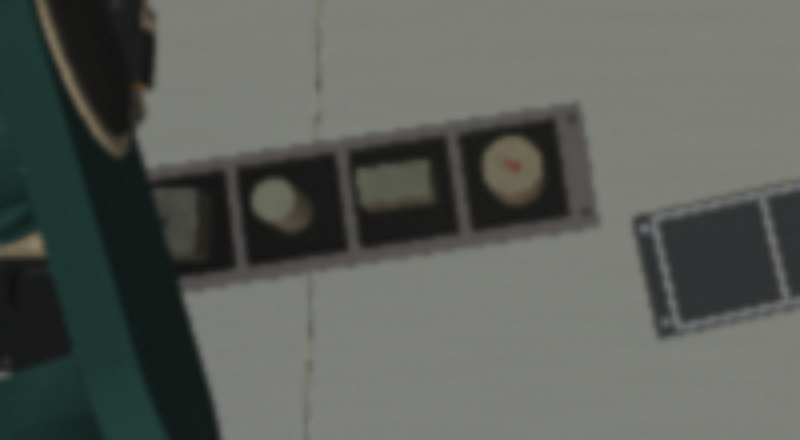

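The arm is above the cube's dish at crop (185,222), with everything undisturbed. Now I descend.

Request:
{"op": "play_rows", "data": {"plan": [[[0.002,0,0.02,0,0,0,0.09],[0.0035,-0.0007,0.04,0,0,0,0.09],[0.0035,-0.0007,0.06,0,0,0,0.09],[0.0035,-0.0007,0.08,0,0,0,0.09],[0.0035,-0.0007,0.1,0,0,0,0.09],[0.0035,-0.0007,0.115,0,0,0,0.09],[0.0035,-0.0007,0.125,0,0,0,0.09],[0.0035,-0.0007,0.131,0,0,0,0.09],[0.0035,-0.0007,0.131,0,0,0,0.09],[0.0035,-0.0007,0.131,0,0,0,0.09]]]}}

```text
time_s: 3.9
position: [0.5183, 0.2223, 0.0195]
eef_rot: [2.225, 2.218, 0.001]
force: [-1.0, -0.4, 0.3]
width: 0.0901
grasp_force: 0.0
```

Request:
{"op": "play_rows", "data": {"plan": [[[0,0,0,0,0,0,0.06],[0,0,0,0,0,0,0.05],[0,0,0,0,0,0,0.045],[0,0,0,0,0,0,0.04],[0,0,0,0,0,0,0.03],[0,0,0,0,0,0,0.03],[0,0,0,0,0,0,0.03],[0,0,0,0,0,0,0.03],[0,0,0,0,0,0,0.03],[0,0,0,0,0,0,0.03]]], "force": 25}}

```text
time_s: 5.15
position: [0.518, 0.2222, 0.019]
eef_rot: [2.225, 2.218, 0.0]
force: [0.6, -0.3, 0.3]
width: 0.0397
grasp_force: 25.0
```

```bash
python3 -c "
from h import *
go(.5179,.2213,.14,0)"
```

```text
shift [-9.00e-04 -1.00e-04 -1.21e-01] turn [ 0.01 -0.   -0.18] | at [0.518  0.2222 0.019 ] j [ 0.36  0.    1.89 -0.    1.24  0.36] w 0.0397 f 25.0
```

Request:
{"op": "play_rows", "data": {"plan": [[[0,0,-0.02,0,0,0,0.03],[0,0,-0.05,0,0,0,0.03],[0,0,-0.085,0,0,0,0.03],[-0.01,0,-0.11,0,0,0,0.03],[-0.04,0.002,-0.121,0,0,-1,0.03],[-0.085,0.004,-0.121,0,0,-2,0.03],[-0.13,0.006,-0.121,0,0,-3,0.03],[-0.175,0.008,-0.121,0,0,-4,0.03],[-0.22,0.01,-0.121,0,0,-5,0.03],[-0.26,0.012,-0.121,0,0,-6,0.03]]]}}

```text
time_s: 6.4
position: [0.529, -0.0394, 0.1414]
eef_rot: [2.105, 2.331, 0.001]
force: [-0.1, 0.4, -1.6]
width: 0.0399
grasp_force: 25.0
```

```bash
python3 -c "
from h import *
go(.546,-.321,.10,12.8)"
```

```text
shift [-0.2819 -0.0117  0.0415] turn [ 0.05  0.01 -6.96] | at [ 0.529  -0.0394  0.1414] j [-0.12 -0.17  1.85  0.    1.46 -0.22] w 0.0399 f 25.0
```

Request:
{"op": "play_rows", "data": {"plan": [[[-0.045,-0.002,0.0,0,0,-1,0.03],[-0.09,-0.004,0.0,0,0,-2,0.03],[-0.135,-0.006,0.0,0,0,-3,0.03],[-0.18,-0.0075,0.01,0,0,-4,0.03],[-0.22,-0.009,0.02,0,0,-5,0.03],[-0.255,-0.0105,0.03,0,0,-6,0.03],[-0.275,-0.0115,0.038,0,0,-7,0.03],[-0.282,-0.0117,0.0415,0,0,-7,0.03],[-0.282,-0.0117,0.0415,0,0,-7,0.03],[-0.282,-0.0117,0.0415,0,0,-7,0.03]]]}}

```text
time_s: 7.65
position: [0.5463, -0.3189, 0.0992]
eef_rot: [1.959, 2.456, 0.0]
force: [0.9, 0.4, -1.7]
width: 0.0395
grasp_force: 25.0
```

```bash
python3 -c "
from h import *
go(.546,-.321,.0165,12.8)"
```

```text
shift [-0.002  -0.0008  0.0827] turn [0.03 0.02 0.04] | at [ 0.5463 -0.3189  0.0992] j [-0.57  0.08  1.68  0.    1.39 -0.79] w 0.0395 f 25.0
```

Request:
{"op": "play_rows", "data": {"plan": [[[-0.001,-0.0008,0.015,0,0,0,0.03],[-0.002,-0.0008,0.03,0,0,0,0.03],[-0.002,-0.0008,0.045,0,0,0,0.03],[-0.002,-0.0008,0.058,0,0,0,0.03],[-0.002,-0.0008,0.068,0,0,0,0.03],[-0.002,-0.0008,0.075,0,0,0,0.03],[-0.002,-0.0008,0.08,0,0,0,0.03],[-0.002,-0.0008,0.0825,0,0,0,0.03],[-0.002,-0.0008,0.0825,0,0,0,0.03],[-0.002,-0.0008,0.0825,0,0,0,0.03]]]}}

```text
time_s: 8.9
position: [0.5459, -0.3218, 0.0162]
eef_rot: [1.959, 2.455, 0.0]
force: [-0.2, -0.2, -1.9]
width: 0.0398
grasp_force: 25.0
```

Request:
{"op": "play_rows", "data": {"plan": [[[0,0,0,0,0,0,0.042],[0,0,0,0,0,0,0.048],[0,0,0,0,0,0,0.06],[0,0,0,0,0,0,0.075],[0,0,0,0,0,0,0.08],[0,0,0,0,0,0,0.08],[0,0,-0.02,0,0,0,0.08],[0,0,-0.05,0,0,0,0.08],[0,0,-0.09,0,0,0,0.08],[0,0,-0.13,0,0,0,0.08]]]}}

```text
time_s: 10.15
position: [0.5457, -0.3217, 0.1489]
eef_rot: [1.959, 2.455, 0.0]
force: [0.6, -0.2, 0.6]
width: 0.0796
grasp_force: 0.0
```

```bash
python3 -c "
from h import *
go(.5292,.1515,.15,9)"
```

```text
shift [ 0.4651  0.0889 -0.0014] turn [0.05 0.05 3.82] | at [ 0.5457 -0.3217  0.1489] j [-0.57  0.05  1.62 -0.    1.47 -0.8 ] w 0.0796 f 0.0
```

Next is the core.

Request:
{"op": "play_rows", "data": {"plan": [[[0.04,0.008,0,0,0,0,0.08],[0.09,0.017,0,0,0,1,0.08],[0.14,0.027,0,0,0,1,0.08],[0.19,0.036,0,0,0,2,0.08],[0.24,0.046,0,0,0,2,0.08],[0.29,0.055,0,0,0,3,0.08],[0.34,0.065,0,0,0,3,0.08],[0.39,0.0745,0,0,0,3.8,0.08],[0.435,0.083,0,0,0,3.8,0.08],[0.465,0.089,0,0,0,3.8,0.08]]]}}

```text
time_s: 11.4
position: [0.5292, 0.1534, 0.1477]
eef_rot: [2.038, 2.39, 0.002]
force: [0.2, -0.0, 0.3]
width: 0.0799
grasp_force: 0.0
```

```bash
python3 -c "
from h import *
go(.5292,.1515,.028,9)
from rig import viewer
c=viewer.capture('top'); P=cloud(c)
m=(P[...,2]>.03)&(P[...,2]<.06)&(abs(P[...,0]-.545)<.05)&(abs(P[...,1]+.32)<.05)
w=P[m]; print(len(w), w.mean(0).round(4), cv2.minAreaRect((w[:,:2]*1000).astype(np.float32)))
"
```

```text
shift [-0.0019 -0.0005  0.1197] turn [ 0.09 -0.01  0.09] | at [0.5292 0.1534 0.1477] j [ 0.24 -0.13  1.8   0.    1.47  0.08] w 0.0799 f 0.0
292 [ 0.5447 -0.3195  0.0448] ((545.4013061523438, -321.0305480957031), (40.10838317871094, 40.88056945800781), 12.810587882995605)
```

Request:
{"op": "play_rows", "data": {"plan": [[[-0.001,-0.0005,0.015,0,0,0,0.08],[-0.001,-0.0005,0.035,0,0,0,0.08],[-0.001,-0.0005,0.055,0,0,0,0.08],[-0.001,-0.0005,0.075,0,0,0,0.08],[-0.001,-0.0005,0.095,0,0,0,0.08],[-0.001,-0.0005,0.108,0,0,0,0.08],[-0.001,-0.0005,0.116,0,0,0,0.08],[-0.001,-0.0005,0.12,0,0,0,0.08],[-0.001,-0.0005,0.12,0,0,0,0.08],[-0.001,-0.0005,0.12,0,0,0,0.08]]]}}

```text
time_s: 12.7
position: [0.5293, 0.1505, 0.0265]
eef_rot: [2.04, 2.389, 0.001]
force: [-0.7, -0.1, 0.6]
width: 0.0799
grasp_force: 0.0
```

Request:
{"op": "play_rows", "data": {"plan": [[[0,0,0,0,0,0,0.05],[0,0,0,0,0,0,0.04],[0,0,0,0,0,0,0.034],[0,0,0,0,0,0,0.03],[0,0,0,0,0,0,0.026],[0,0,0,0,0,0,0.02],[0,0,0,0,0,0,0.015],[0,0,0,0,0,0,0.015],[0,0,0,0,0,0,0.015],[0,0,0,0,0,0,0.015]]], "force": 20}}

```text
time_s: 13.95
position: [0.5291, 0.1504, 0.026]
eef_rot: [2.04, 2.389, 0.0]
force: [0.7, -0.2, -0.0]
width: 0.0246
grasp_force: 20.0
```

```bash
python3 -c "
from h import *
go(.530,-.2525,.15,12.8)"
```

```text
shift [-0.3981 -0.0622 -0.124 ] turn [ 0.01  0.   -3.78] | at [0.5291 0.1504 0.026 ] j [ 0.23 -0.03  1.92 -0.    1.26  0.07] w 0.0246 f 20.0
```

```bash
python3 -c "
from h import *
from rig import viewer
a=viewer.capture('scene')['color'][150:320,200:400,::-1]
cv2.imwrite('pics/b.png',cv2.resize(a,(700,595)))
"
```

```text
(no output)
```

View pics/b.png

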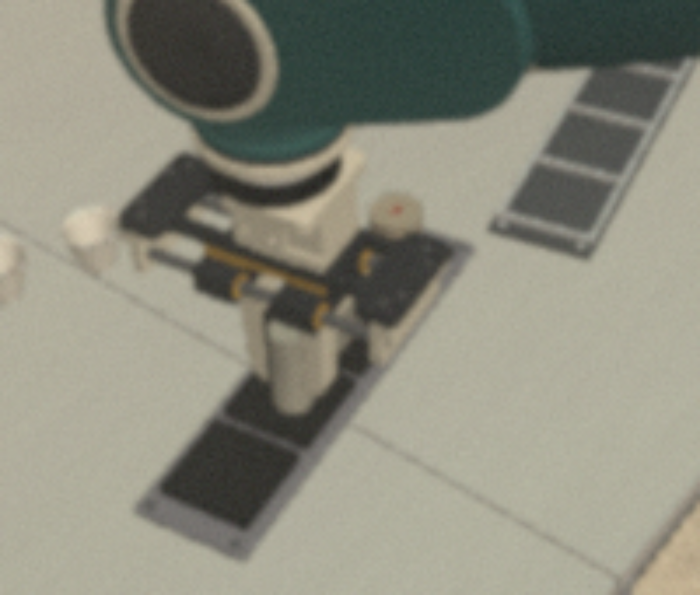

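The core is upright between the fingers at about (290,385). I'll lift it and check.

Request:
{"op": "play_rows", "data": {"plan": [[[0,0,-0.005,0,0,0,0.015],[0,0,-0.012,0,0,0,0.015],[0,0,-0.02,0,0,0,0.015],[0,0,-0.035,0,0,0,0.015],[0,0,-0.05,0,0,0,0.015],[0,0,-0.07,0,0,0,0.015],[0,0,-0.09,0,0,0,0.015],[0,0,-0.11,0,0,0,0.015],[0,0,-0.124,0,0,0,0.015],[0,0,-0.124,0,0,0,0.015]]]}}

```text
time_s: 15.25
position: [0.5295, 0.1505, 0.1511]
eef_rot: [2.039, 2.388, 0.002]
force: [-0.4, -0.2, -1.3]
width: 0.0246
grasp_force: 20.0
```

```bash
python3 -c "
from h import *
from rig import viewer
a=viewer.capture('scene')['color'][130:300,200:400,::-1]
cv2.imwrite('pics/b2.png',cv2.resize(a,(700,595)))
go(.530,-.2525,.15,12.8)
"
```

```text
shift [-0.398  -0.0623  0.    ] turn [ 0.01  0.   -3.78] | at [0.5291 0.1504 0.15  ] j [ 0.23 -0.13  1.8  -0.    1.47  0.07] w 0.0246 f 20.0
```

View pics/b2.png

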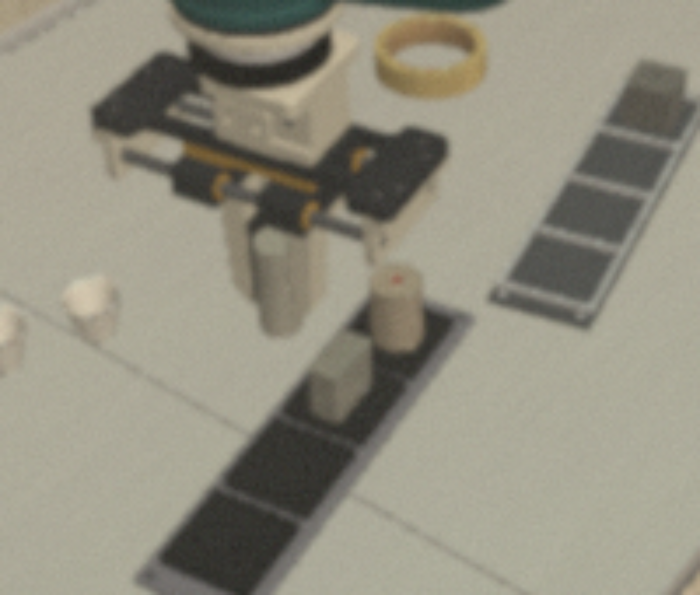

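The core hangs upright at about full-frame (278,211), and the cube sits in the rightmost pocket. The core may sit off-centre along the finger width, so I'll measure that.

```bash
python3 -c "
from h import *
from rig import viewer
c=viewer.capture('scene'); P=cloud(c); print('cam',c['position'])
for v in (203,210,217,221):
  print(v,[tuple(P[v,u].round(3)) for u in range(270,298,2)])
for nm in ['top']:
  c=viewer.capture(nm)
"
```

```text
cam [0.02351871 0.68036323 0.79711024]
203 [(np.float64(0.544), np.float64(0.161), np.float64(0.186)), (np.float64(0.541), np.float64(0.159), np.float64(0.186)), (np.float64(0.529), np.float64(0.165), np.float64(0.196)), (np.float64(0.525), np.float64(0.164), np.float64(0.198)), (np.float64(0.522), np.float64(0.161), np.float64(0.197)), (np.float64(0.518), np.float64(0.16), np.float64(0.198)), (np.float64(0.518), np.float64(0.154), np.float64(0.194)), (np.float64(0.511), np.float64(0.156), np.float64(0.199)), (np.float64(0.506), np.float64(0.155), np.float64(0.201)), (np.float64(0.501), np.float64(0.155), np.float64(0.203)), (np.float64(0.499), np.float64(0.151), np.float64(0.201)), (np.float64(0.503), np.float64(0.142), np.float64(0.193)), (np.float64(0.653), np.float64(-0.035), np.float64(-0.001)), (np.float64(0.648), np.float64(-0.037), np.float64(-0.0))]
210 [(np.float64(0.545), np.float64(0.162), np.float64(0.167)), (np.float64(0.542), np.float64(0.16), np.float64(0.168)), (np.float64(0.531), np.float64(0.165), np.float64(0.176)), (np.float64(0.528), np.float64(0.163), np.float6
[... 1550 characters left out ...]
(np.float64(0.536), np.float64(0.163), np.float64(0.143)), (np.float64(0.526), np.float64(0.167), np.float64(0.151)), (np.float64(0.525), np.float64(0.162), np.float64(0.148)), (np.float64(0.521), np.float64(0.161), np.float64(0.15)), (np.float64(0.518), np.float64(0.158), np.float64(0.149)), (np.float64(0.512), np.float64(0.158), np.float64(0.152)), (np.float64(0.52), np.float64(0.145), np.float64(0.138)), (np.float64(0.62), np.float64(0.029), np.float64(0.0)), (np.float64(0.616), np.float64(0.026), np.float64(-0.0)), (np.float64(0.614), np.float64(0.021), np.float64(-0.003)), (np.float64(0.607), np.float64(0.021), np.float64(0.001)), (np.float64(0.603), np.float64(0.018), np.float64(0.0))]
```

The core's axis is within about 2 mm of the tool centre, so I'll carry on.

Request:
{"op": "play_rows", "data": {"plan": [[[-0.03,-0.005,0,0,0,0,0.015],[-0.075,-0.012,0,0,0,-1,0.015],[-0.125,-0.0195,0,0,0,-1.5,0.015],[-0.175,-0.0275,0,0,0,-2,0.015],[-0.225,-0.035,0,0,0,-2.5,0.015],[-0.275,-0.043,0,0,0,-3,0.015],[-0.325,-0.051,0,0,0,-3.5,0.015],[-0.37,-0.058,0,0,0,-3.8,0.015],[-0.392,-0.0615,0,0,0,-3.8,0.015],[-0.398,-0.0623,0,0,0,-3.8,0.015]]]}}

```text
time_s: 16.65
position: [0.5297, -0.2529, 0.1492]
eef_rot: [-1.96, -2.453, 0.0]
force: [0.1, 1.1, 0.0]
width: 0.0245
grasp_force: 20.0
```

```bash
python3 -c "
from h import *
go(.530,-.2525,.0235,12.8)
"
```

```text
shift [0.0002 0.0005 0.1257] turn [-0.04 -0.05 -0.05] | at [ 0.5297 -0.2529  0.1492] j [-0.49 -0.05  1.72  0.    1.47 -0.71] w 0.0245 f 20.0
```

Request:
{"op": "play_rows", "data": {"plan": [[[0,0.0005,0.02,0,0,0,0.015],[0,0.0005,0.04,0,0,0,0.015],[0,0.0005,0.06,0,0,0,0.015],[0,0.0005,0.08,0,0,0,0.015],[0,0.0005,0.095,0,0,0,0.015],[0,0.0005,0.108,0,0,0,0.015],[0,0.0005,0.118,0,0,0,0.015],[0,0.0005,0.124,0,0,0,0.015],[0,0.0005,0.1257,0,0,0,0.015],[0,0.0005,0.1257,0,0,0,0.015]]]}}

```text
time_s: 17.9
position: [0.5305, -0.2524, 0.0246]
eef_rot: [1.959, 2.455, 0.0]
force: [0.4, -0.5, -0.4]
width: 0.0246
grasp_force: 20.0
```

```bash
python3 -c "
from h import *
go(.530,-.2525,.0235,12.8)
"
```

```text
shift [ 0.     -0.0005  0.0011] turn [0.02 0.01 0.02] | at [ 0.5305 -0.2524  0.0246] j [-0.49  0.05  1.84  0.    1.25 -0.71] w 0.0246 f 20.0
```

Request:
{"op": "play_rows", "data": {"plan": [[[0,0,0.001,0,0,0,0.015],[0,0,0.001,0,0,0,0.026],[0,0,0.001,0,0,0,0.03],[0,0,0.001,0,0,0,0.04],[0,0,0.001,0,0,0,0.06],[0,0,0.001,0,0,0,0.08],[0,0,-0.01,0,0,0,0.08],[0,0,-0.04,0,0,0,0.08],[0,0,-0.08,0,0,0,0.08],[0,0,-0.126,0,0,0,0.08]]]}}

```text
time_s: 19.15
position: [0.5301, -0.2522, 0.152]
eef_rot: [-1.959, -2.455, 0.0]
force: [0.4, -0.9, 0.4]
width: 0.0802
grasp_force: 0.0
```

```bash
python3 -c "
from h import *
go(.5425,.0843,.15,7.4)
"
```

```text
shift [0.3254 0.0867 0.002 ] turn [-0.01 -0.01  5.42] | at [ 0.5301 -0.2522  0.152 ] j [-0.49 -0.05  1.72 -0.    1.47 -0.71] w 0.0802 f 0.0
```

Next is the slab.

Request:
{"op": "play_rows", "data": {"plan": [[[0.04,0.0105,0,0,0,0,0.08],[0.085,0.0225,0,0,0,1,0.08],[0.13,0.0345,0,0,0,2,0.08],[0.175,0.0465,0,0,0,3,0.08],[0.22,0.0585,0,0,0,4,0.08],[0.265,0.0705,0,0,0,5,0.08],[0.3,0.08,0,0,0,5.4,0.08],[0.32,0.085,0,0,0,5.4,0.08],[0.3254,0.0867,0,0,0,5.4,0.08],[0.3254,0.0867,0,0,0,5.4,0.08]]]}}

```text
time_s: 20.4
position: [0.5428, 0.0839, 0.1506]
eef_rot: [2.072, 2.361, 0.0]
force: [-0.0, -0.4, 0.6]
width: 0.0802
grasp_force: 0.0
```

```bash
python3 -c "
from h import *
go(.5425,.0843,.019,7.4)
"
```

```text
shift [ 0.0004 -0.0003  0.1316] turn [0.02 0.01 0.04] | at [0.5428 0.0839 0.1506] j [ 0.11 -0.13  1.8  -0.    1.47 -0.02] w 0.0802 f 0.0
```

Request:
{"op": "play_rows", "data": {"plan": [[[0,0,0.02,0,0,0,0.08],[0,0,0.04,0,0,0,0.08],[0,0,0.06,0,0,0,0.08],[0,0,0.08,0,0,0,0.08],[0,0,0.1,0,0,0,0.08],[0,0,0.116,0,0,0,0.08],[0,0,0.126,0,0,0,0.07],[0,0,0.1315,0,0,0,0.06],[0,0,0.1315,0,0,0,0.05],[0,0,0.1315,0,0,0,0.045]]]}}

```text
time_s: 21.65
position: [0.5431, 0.0842, 0.0193]
eef_rot: [2.073, 2.36, 0.001]
force: [0.7, -0.4, 0.7]
width: 0.0467
grasp_force: 0.0
```

Request:
{"op": "play_rows", "data": {"plan": [[[0,0,0,0,0,0,0.035],[0,0,0,0,0,0,0.03],[0,0,0,0,0,0,0.025],[0,0,0,0,0,0,0.02],[0,0,0,0,0,0,0.012],[0,0,0,0,0,0,0.012],[0,0,0,0,0,0,0.012],[0,0,0,0,0,0,0.012],[0,0,0,0,0,0,0.012],[0,0,0,0,0,0,0.012]]]}}

```text
time_s: 22.9
position: [0.5428, 0.0842, 0.0188]
eef_rot: [2.073, 2.36, 0.0]
force: [1.4, 0.2, 0.9]
width: 0.0221
grasp_force: 20.0
```

```bash
python3 -c "
from h import *
go(.5145,-.184,.15,12.8)
"
```

```text
shift [-0.2623 -0.0627 -0.1312] turn [ 0.01  0.   -5.38] | at [0.5428 0.0842 0.0188] j [ 0.11 -0.03  1.92 -0.    1.24 -0.02] w 0.0221 f 20.0
```

Request:
{"op": "play_rows", "data": {"plan": [[[0,0,-0.015,0,0,0,0.012],[0,0,-0.045,0,0,0,0.012],[0,0,-0.08,0,0,0,0.012],[-0.01,-0.0025,-0.11,0,0,0,0.012],[-0.045,-0.0105,-0.13,0,0,-1,0.012],[-0.09,-0.0215,-0.131,0,0,-2,0.012],[-0.14,-0.0335,-0.131,0,0,-3,0.012],[-0.19,-0.0455,-0.131,0,0,-4,0.012],[-0.235,-0.056,-0.131,0,0,-5,0.012],[-0.26,-0.062,-0.131,0,0,-5.4,0.012]]]}}

```text
time_s: 24.15
position: [0.5142, -0.1836, 0.1506]
eef_rot: [1.961, 2.454, -0.0]
force: [-0.6, -0.0, -1.5]
width: 0.0217
grasp_force: 20.0
```

```bash
python3 -c "
from h import *
go(.5145,-.184,.0165,12.8)
"
```

```text
shift [-0.0004  0.0002  0.1341] turn [ 0.    0.01 -0.05] | at [ 0.5142 -0.1836  0.1506] j [-0.39 -0.14  1.81 -0.    1.48 -0.61] w 0.0217 f 20.0
```

Request:
{"op": "play_rows", "data": {"plan": [[[0,0,0.02,0,0,0,0.012],[0,0,0.04,0,0,0,0.012],[0,0,0.06,0,0,0,0.012],[0,0,0.08,0,0,0,0.012],[0,0,0.1,0,0,0,0.012],[0,0,0.114,0,0,0,0.012],[0,0,0.125,0,0,0,0.012],[0,0,0.131,0,0,0,0.012],[0,0,0.134,0,0,0,0.012],[0,0,0.134,0,0,0,0.012]]]}}

```text
time_s: 25.4
position: [0.5151, -0.1818, 0.0161]
eef_rot: [1.959, 2.455, 0.0]
force: [-0.6, -0.3, -1.3]
width: 0.0218
grasp_force: 20.0
```

Request:
{"op": "play_rows", "data": {"plan": [[[0,0,0,0,0,0,0.012],[0,0,0,0,0,0,0.024],[0,0,0,0,0,0,0.03],[0,0,0,0,0,0,0.04],[0,0,0,0,0,0,0.06],[0,0,0,0,0,0,0.08],[0,0,-0.01,0,0,0,0.08],[0,0,-0.04,0,0,0,0.08],[0,0,-0.08,0,0,0,0.08],[0,0,-0.13,0,0,0,0.08]]]}}

```text
time_s: 26.65
position: [0.5144, -0.1815, 0.1472]
eef_rot: [-1.959, -2.455, 0.0]
force: [0.2, -0.5, 0.6]
width: 0.0794
grasp_force: 0.0
```

```bash
python3 -c "
from h import *
go(.5514,.0135,.15,9)
"
```

```text
shift [ 0.1819  0.0793 -0.0028] turn [-0.04 -0.03  3.82] | at [ 0.5144 -0.1815  0.1472] j [-0.39 -0.14  1.81 -0.    1.47 -0.61] w 0.0794 f 0.0
```

Last is the cylinder.

Request:
{"op": "play_rows", "data": {"plan": [[[0.03,0.013,0,0,0,0,0.08],[0.07,0.0305,0,0,0,1,0.08],[0.11,0.048,0,0,0,2,0.08],[0.15,0.0655,0,0,0,3,0.08],[0.175,0.0765,0,0,0,3.8,0.08],[0.182,0.0793,0,0,0,3.8,0.08],[0.182,0.0793,0,0,0,3.8,0.08],[0.182,0.0793,0,0,0,3.8,0.08],[0.182,0.0793,0,0,0,3.8,0.08],[0.182,0.0793,0,0,0,3.8,0.08]]]}}

```text
time_s: 27.9
position: [0.5517, 0.0129, 0.1458]
eef_rot: [2.041, 2.389, 0.0]
force: [0.5, 0.0, 1.1]
width: 0.0802
grasp_force: 0.0
```

```bash
python3 -c "
from h import *
go(.5514,.0135,.022,9)
"
```

```text
shift [ 0.0006 -0.0003  0.1238] turn [ 0.    0.   -0.02] | at [0.5517 0.0129 0.1458] j [-0.02 -0.12  1.8  -0.    1.47 -0.18] w 0.0802 f 0.0
```

Request:
{"op": "play_rows", "data": {"plan": [[[0.0006,0,0.02,0,0,0,0.08],[0.0006,0,0.04,0,0,0,0.08],[0.0006,0,0.06,0,0,0,0.08],[0.0006,0,0.08,0,0,0,0.08],[0.0006,0,0.1,0,0,0,0.08],[0.0006,0,0.112,0,0,0,0.08],[0.0006,0,0.12,0,0,0,0.08],[0.0006,0,0.1235,0,0,0,0.07],[0.0006,0,0.1235,0,0,0,0.06],[0.0006,0,0.1235,0,0,0,0.055]]]}}

```text
time_s: 29.15
position: [0.5519, 0.014, 0.0228]
eef_rot: [2.04, 2.389, 0.001]
force: [-0.0, -0.4, -0.5]
width: 0.0566
grasp_force: 0.0
```

Request:
{"op": "play_rows", "data": {"plan": [[[0,0,0,0,0,0,0.048],[0,0,0,0,0,0,0.042],[0,0,0,0,0,0,0.038],[0,0,0,0,0,0,0.034],[0,0,0,0,0,0,0.025],[0,0,0,0,0,0,0.025],[0,0,0,0,0,0,0.025],[0,0,0,0,0,0,0.025],[0,0,0,0,0,0,0.025],[0,0,0,0,0,0,0.025]]]}}

```text
time_s: 30.4
position: [0.5518, 0.014, 0.0223]
eef_rot: [2.04, 2.389, 0.0]
force: [1.5, 1.1, 1.7]
width: 0.0353
grasp_force: 20.0
```

```bash
python3 -c "
from h import *
go(.499,-.1155,.15,12.8)
"
```

```text
shift [-0.1196 -0.0724 -0.1277] turn [ 0.01  0.   -3.78] | at [0.5518 0.014  0.0223] j [-0.02 -0.03  1.92 -0.    1.25 -0.18] w 0.0353 f 20.0
```

Request:
{"op": "play_rows", "data": {"plan": [[[0,0,-0.015,0,0,0,0.025],[0,0,-0.045,0,0,0,0.025],[0,0,-0.08,0,0,0,0.025],[0,0,-0.11,0,0,0,0.025],[-0.02,-0.012,-0.127,0,0,-1,0.025],[-0.05,-0.03,-0.1277,0,0,-2,0.025],[-0.08,-0.0485,-0.1277,0,0,-3,0.025],[-0.105,-0.0635,-0.1277,0,0,-3.8,0.025],[-0.117,-0.071,-0.1277,0,0,-3.8,0.025],[-0.1196,-0.0724,-0.1277,0,0,-3.8,0.025]]]}}

```text
time_s: 31.65
position: [0.4988, -0.1158, 0.1504]
eef_rot: [1.961, 2.454, 0.0]
force: [0.2, 0.8, -0.6]
width: 0.0359
grasp_force: 20.0
```

```bash
python3 -c "
from h import *
go(.499,-.1155,.0198,12.8)
"
```

```text
shift [0.0002 0.0002 0.1306] turn [ 0.02  0.   -0.05] | at [ 0.4988 -0.1158  0.1504] j [-0.28 -0.22  1.87  0.    1.49 -0.5 ] w 0.0359 f 20.0
```

Request:
{"op": "play_rows", "data": {"plan": [[[0,0,0.02,0,0,0,0.025],[0,0,0.04,0,0,0,0.025],[0,0,0.06,0,0,0,0.025],[0,0,0.08,0,0,0,0.025],[0,0,0.1,0,0,0,0.025],[0,0,0.114,0,0,0,0.025],[0,0,0.123,0,0,0,0.025],[0,0,0.128,0,0,0,0.025],[0,0,0.1305,0,0,0,0.025],[0,0,0.1305,0,0,0,0.025]]]}}

```text
time_s: 32.9
position: [0.4991, -0.1155, 0.0197]
eef_rot: [1.959, 2.455, 0.0]
force: [-0.7, -0.4, -0.5]
width: 0.0355
grasp_force: 20.0
```

Request:
{"op": "play_rows", "data": {"plan": [[[0,0,0,0,0,0,0.025],[0,0,0,0,0,0,0.037],[0,0,0,0,0,0,0.042],[0,0,0,0,0,0,0.055],[0,0,0,0,0,0,0.07],[0,0,0,0,0,0,0.08],[0,0,-0.01,0,0,0,0.08],[0,0,-0.04,0,0,0,0.08],[0,0,-0.08,0,0,0,0.08],[0,0,-0.13,0,0,0,0.08]]]}}

```text
time_s: 34.15
position: [0.4985, -0.1153, 0.1509]
eef_rot: [-1.959, -2.455, 0.001]
force: [0.4, -0.4, -0.5]
width: 0.0801
grasp_force: 0.0
```

Request:
{"op": "play_rows", "data": {"plan": [[[0.04,0,-0.01,0,0,0,0.08],[0.08,0,-0.02,0,0,0,0.08],[0.12,0,-0.03,0,0,0,0.08],[0.16,0,-0.03,0,0,0,0.08],[0.2,0,-0.03,0,0,0,0.08],[0.24,0,-0.03,0,0,0,0.08],[0.28,0,-0.03,0,0,0,0.08],[0.3,0,-0.03,0,0,0,0.08],[0.3,0,-0.03,0,0,0,0.08],[0.3,0,-0.03,0,0,0,0.08]]]}}

```text
time_s: 35.4
position: [0.4325, 0.1765, 0.1798]
eef_rot: [1.96, 2.455, 0.0]
force: [-0.5, 0.3, 0.0]
width: 0.0802
grasp_force: 0.0
```

```bash
python3 -c "
from h import *
from rig import viewer
c=viewer.capture('top'); P=cloud(c)
cv2.imwrite('pics/f.png',cv2.resize(c['color'][120:290,280:480,::-1],(700,595)))
m=((P[...,2]>.028)&(P[...,2]<.09)&(P[...,0]>.4)&(P[...,0]<.62)&(P[...,1]<-.05)&(P[...,1]>-.4)).astype(np.uint8)
k,l,s,ce=cv2.connectedComponentsWithStats(m)
rk=np.array([.5222,-.2182]);a=np.radians(12.8)
for i in range(1,k):
    if s[i,4]<20: continue
    q=P[l==i]; zt=np.percentile(q[:,2],90); w=ray(c,np.argwhere((l==i)&(P[...,2]>zt-.008))[:,::-1],zt)
    r=cv2.minAreaRect((w[:,:2]*1000).astype(np.float32)); d=np.array(r[0])/1000-rk
    print(zt.round(3),np.round(r[1],1),'rack x,y',round(d@[np.cos(a),np.sin(a)],4),round(d@[-np.sin(a),np.cos(a)],4))
"
```

```text
0.048 [40.2 40.7] rack x,y -0.0005 -0.1043
0.071 [23.9 24.2] rack x,y -0.0002 -0.031
0.05 [21.9 44.4] rack x,y 0.0004 0.0388
0.057 [33.6 33.6] rack x,y -0.0 0.1052
```

View pics/f.png

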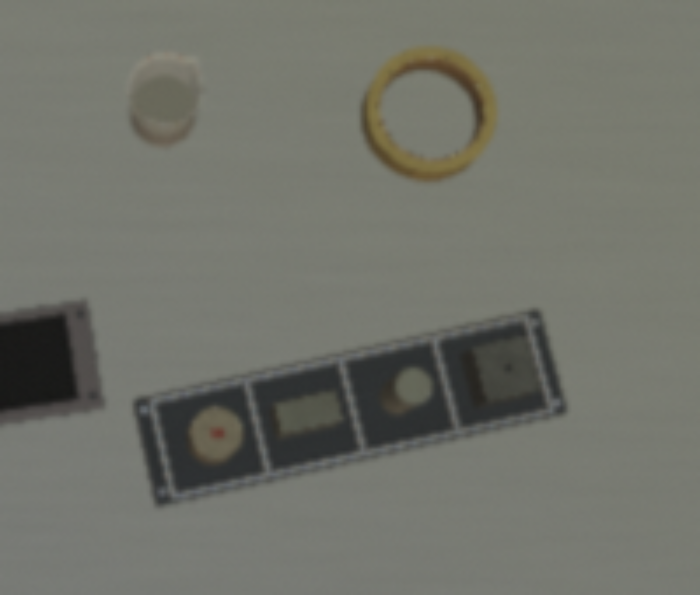

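The final view shows the cylinder (215,433), slab (308,412), core (412,386) and cube (503,371) upright in the pockets. All are within 4 mm of centre, and the beaker is where it was.

```bash
python3 -c "
from rig import r
print(r.sign_off())"
```

```text
the job is handed in; nothing more can be done
None
```

All four specimens now stand upright in the test rack in reverse order (left to right: cylinder, slab, core, cube), each within about 4 mm of its pocket centre. The beaker was left alone and the job was handed in at about 35 s; no verdict came back.

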